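# Brace the shot timer and start it

### The job

Slide the loose shot timer back until its rear is flat against the metal backstop, then push its wide key fully down for about half a second with the timer braced there, and let the key come up again. Leave the timer standing flat against the backstop, do not press its round key, and do not disturb the sugar pot, cup and shaker around it.

Things in the scene. Friction and masses are not known exactly. Their poses are not given: they have to be found in the camera images.
- timer: Loose grey wedge-shaped console of smooth plastic, 130 long (x) x 150 wide (y) x 132 high, about 0.4 kg, slippery (friction about 0.2): it slides when pushed or when a key is pressed, unless held. Origin: centre of its underside; +x to its rear, +y to its left (the wide key's side), z up. The key face starts at the top of the front wall and rises to the rear at 35 degrees to the horizontal.
- timer_front (a point): Middle of the timer's front wall (x = -65 mm on the timer), 20 mm above the worktop. The wall is plain, vertical, 150 wide, from 4 to 38 mm high: the place to push. Axes as the timer. To the left of the timer, 10 to 20 cm away, stands a tall coffee grinder with a lever sticking out toward it: keep the tool clear on that side.
- timer_back (a point): Middle of the timer's plain vertical rear wall (x = +65 mm on the timer; wall 3 to 50 mm high), 20 mm above the worktop. Axes as the timer.
- wide_key_top (a point): Centre of the top of the black wide key, 48 mm (y, the timer's left) x 24 mm (x, up the slope), standing 12 mm off the face; 79 mm up, 27 mm ahead of and 28 mm left of the timer's origin. Its z axis is the outward normal, 35 degrees from vertical, leaning to the front; the key goes down along -z. Moves with the key.
- round_key_top (a point): Centre of the top of the black round key, 22 mm across, standing 12 mm off the face, 73 mm to the right of the wide key's centre; axes alike. Leave it alone.
- head_corner (a point): Middle of the lower front edge of the display head, a grey bar 24 mm thick across the full width at the upper end of the face, standing out 42 mm along the face normal. Its lower side is 25 mm up the slope from the key centres. It overhangs the keys, so fingers reach the wide key along the face normal, not straight down. Axes as the timer.
- wide_key (a joint): How far the wide key is pressed, m: 0 up, 0.007 fully down (hard end). Spring: starts to move at about 2 N, fully down at about 6 N, springs back when released.
- round_key (a joint): How far the round key is pressed, m: 0 up, 0.007 down; same spring. Leave it alone.
- stop: Fixed aluminium angle, the backstop: a plain upright wall 190 mm long (y), 45 high, 6 thick, with a flange and two screws behind it. Origin at the foot of the middle of its front face, the face toward the robot; +x points away from the robot through the wall, y along the wall. The face is the plane x = 0.
- sugar_pot: Bystander: round chrome sugar pot, 66 across, 67 high, behind the backstop. Origin: centre of its underside.
- cup_5: Bystander: white porcelain cup standing upside down, 80 x 108 x 67 high, near the backstop's left end. Origin: centre of its underside.
- cocoa_shaker: Bystander: shaker jar, 40 across, 105 high, to the right of the timer. Origin: centre of its underside.

How it is judged (in metres and radians):
On the way, in this order (a step that is already met when the one before it is completed fails the run):
1. the timer's rear is flat against the backstop (within 5 mm and 4.5 degrees) (x of timer_back in the frame of stop above -0.005 m and angle between the x axis of timer and the x axis of stop, either way round below 0.08 rad), for 0.1 s.
2. the wide key is pressed down (5 mm or more of 7) for 0.3 s while the timer bears on the backstop with over 0.5 N (value of joint wide_key above 0.005 m and contact force between timer and stop above 0.5 N and x of timer_back in the frame of stop above -0.005 m), for 0.3 s.
At the end, for the whole second after the job is handed in: The wide key is up again (under 1.5 mm), the timer stands level and at rest with its rear within 8 mm of the backstop's face, turned less than 5.7 degrees from it and centred on it within 75 mm (value of joint wide_key below 0.0015 m and x of timer_back in the frame of stop above -0.008 m and angle between the x axis of timer and the x axis of stop, either way round below 0.1 rad and y of timer_back in the frame of stop between -0.075 and 0.075 m and angle between timer's own z axis and vertical below 0.05 rad and linear speed of timer below 0.02 m/s); the robot touches nothing.
It fails at once if the round key is pressed (over 3 mm) (value of joint round_key above 0.003 m).
It fails at once if the timer is tipped (over 11 degrees) (angle between timer's own z axis and vertical above 0.2 rad).
It fails at once if a bystander is moved by more than 20 mm (distance of any of sugar_pot, cup_5, cocoa_shaker from where it was at the start of the episode above 0.02 m).
It also fails if it takes over 45 s, if anything falls off the work surface, if the arm or the gripper's body presses on something with over 40 N, if the wrist force passes 120 N, or if a joint passes its speed limit or range.

### The arm

A 7-joint arm with a two-finger parallel gripper is mounted at the origin on a cart in front of the work surface, level with it; the furniture and walls round the work are solid. World frame = base frame: x ahead of the robot, y to its left, z up, the work surface at z = 0. Lengths are in mm, angles in rad, forces in N, time in s.
With the tool pointing down it reaches from about 400 to 875 mm from the base axis. Payload 4.4 kg.
Tool frame: the origin (TCP) lies on the centre line of the jaws, within the pads' length; the fingertips stand 11 mm ahead of it and the grasp point (between the pads) lies 8 mm behind it (ctrl.tips_ahead is the distance from the TCP to the fingertips, in mm); z points along the fingers, y is the line along which they close (so a half turn about z gives the same grasp; the last joint's range is limited). The gripper opens to 85 mm and grips with 20 to 120 N. Pads are 22 mm wide; open, the fingers measure 114 mm over their backs; the gripper's body (76 mm by 85 mm) begins 54 mm behind the grasp point. The pads swing forward as they close: fully open they stand 13 mm farther back than shut.
Start: joints at [-1.294, 0.628, 0.038, 1.517, -0.027, 0.996, -0.02], TCP at [218.459, 612.204, 242.313] pointing down, gripper open.
Joint ranges: [-3.06, 3.06], [-0.37, 2.12], [-1.25, 1.32], [0.18, 2.47], [-1.1, 4.24], [0.23, 1.98], [-2.94, 2.94]. Speed limits (rad/s): [2.57, 2.57, 3.14, 3.14, 3.14, 3.14, 3.14].

### API

Orientations are given as [roll, pitch, yaw] about the fixed x, y, z axes, in that order (R = Rz(yaw) Ry(pitch) Rx(roll)).
In Python, from cell import ctrl, eyes, job gives the robot as it stands. The module is installed in compiled form; this text tells all that it offers.
- The arm moves only by the tool carry_out, never from a script. Its argument "moves" is a list of rows, each an object of numbers: "tx", "ty", "tz": the shift along the tool's x, y, z as a fraction of full scale; "twist": the turn about the tool's z as a fraction of full scale; "fingers": the opening, from 0 (shut) to 1 (fully open). In form: [{"tx": .., "ty": .., "tz": .., "twist": .., "fingers": ..}, ...]. A call has 1 to 12 rows; each row shifts and turns the commanded pose from where the row before left it, along the tool's axes as they then stand; what a row does not reach is not made up. Full scale, the value 1, is 0.3 m for a shift and pi rad for a turn. A row lasts 1/8 s, in which the tool goes at most 62.5 mm and 10.7 degrees, less where a joint would pass 70% of its speed; a pose out of reach is approached as far as the arm can. A call with a number of a shift or a turn outside -1 to 1 is refused whole. A call with a gripper value outside its range is refused whole. The fingers move at their own pace and stop on an object; the grip force is fixed at half the most. Time passes only in rows, so rows that do not move let the fingers close. It gives the time, the measured TCP pose, the force, the opening and the grip force at its end, in the units of the state.
- ctrl.read_state(): the state, without advancing time (a new reading comes with each control period).
- eyes.get_image(name): name is "scene" or "top"; returns a dict with "color" (480x640x3 uint8, blue, green, red), "fovy" (degrees; the focal length in pixels is half the picture's height over the tangent of half this angle, whatever the lens; pixels are square), "cx", "cy" (the principal point, pixels), "k1" (the pictures are not rectified: a ray, as slopes to the right and down, at radius r is drawn at 1 + k1 r^2 times it, then the intrinsics apply), "world_from_camera" (4x4, takes a point from camera to world coordinates). Camera axes: x right, y up, looking along -z (the intrinsics and any distortion apply to the point x, -y, -z); pixel columns grow to the right and rows downward; lengths in mm; the calibration is good to about 2 mm. A picture is of the moment at which its call begins. There is no depth.
- job.finish_job(): hands the job in; it is judged then, once.
The state is a dict: "clock": time; "qpos": joint angles; "qd": joint speeds; "tau": joint torques, N m; "eef_pos": TCP position; "tool_rot": TCP orientation; "force": force on the tool from outside, world axes, zero at the start; "torque": the same for the moment, N m; "width": finger opening in mm; "gripper_force": force on a finger pad.
Only numpy, scipy, OpenCV 4.12 (cv2) and the standard library are available. Lean on these libraries where they do the work, as an engineer would, in place of code of your own. Each camera call takes 0.05 s, during which the arm holds its last target. There are 200 camera calls.

## Working session

There is one attempt and no reset: what is moved stays moved. The work goes in short steps, Python scripts to look and compute and a tool call to move; the robot and the scene stay as the last step left them, time stands still between calls to the robot, and variables do not carry over. Pictures are saved under pics/ and viewed, at most 10 in all, crops included, and the job is handed in when it is done.

Besides the shell and the picture viewer there is one more tool, called after "Request:" as a command line: name --argument value ..., lists and objects as JSON in quotes. carry_out: Moves the arm, as the interface text tells. Its arguments: {"type":"object","properties":{"moves":{"type":"array","items":{"type":"object","properties":{"tx":{"type":"number","minimum":-1,"maximum":1},"ty":{"type":"number","minimum":-1,"maximum":1},"tz":{"type":"number","minimum":-1,"maximum":1},"twist":{"type":"number","minimum":-1,"maximum":1},"fingers":{"type":"number"}}}}},"required":["moves"]}

```bash
mkdir -p pics; cat > h.py <<'E'
import numpy as np, cv2
from cell import ctrl, eyes, job
from scipy.spatial.transform import Rotation as Ro
def cam(im):
    f=im["color"].shape[0]/2/np.tan(np.radians(im["fovy"])/2); return f,im["cx"],im["cy"],im["k1"],np.array(im["world_from_camera"])
def ray(im,u,v):
    f,cx,cy,k,T=cam(im); d=np.array([(u-cx)/f,(v-cy)/f]); s=d.copy()
    for _ in range(20): s=d/(1+k*(s@s))
    r=T[:3,:3]@np.array([s[0],-s[1],-1]); return T[:3,3],r
def onz(im,u,v,z):
    o,r=ray(im,u,v); return o+r*(z-o[2])/r[2]
def proj(im,p):
    f,cx,cy,k,T=cam(im); q=T[:3,:3].T@(np.array(p)-T[:3,3]); s=np.array([q[0]/-q[2],-q[1]/-q[2]]); s=s*(1+k*(s@s)); return np.array([cx,cy])+f*s
def save(im,name,box=None,w=800):
    c=im["color"]
    if box: x0,y0,x1,y1=box; c=c[y0:y1,x0:x1]; s=min(800/(x1-x0),600/(y1-y0)); c=cv2.resize(c,None,fx=s,fy=s,interpolation=cv2.INTER_CUBIC); print("scale",s)
    cv2.imwrite("pics/"+name,c)
E
python3 - <<'E'
from h import *
import pickle
for n in("scene","top"):
    im=eyes.get_image(n); save(im,n+"0.png"); pickle.dump(im,open(n+"0.pkl","wb")); print(n,im["fovy"],im["k1"],np.round(im["world_from_camera"],3))
s=ctrl.read_state(); print({k:np.round(v,3) for k,v in s.items()}, ctrl.tips_ahead)
E
```

```text
scene 47.4228652240689 0.03483857744829167 [[-6.61000e-01  5.77000e-01 -4.79000e-01  4.34970e+01]
 [-7.50000e-01 -4.95000e-01  4.39000e-01  8.55090e+01]
 [ 1.60000e-02  6.49000e-01  7.60000e-01  9.26206e+02]
 [ 0.00000e+00  0.00000e+00  0.00000e+00  1.00000e+00]]
top 52.08803469794173 -0.08695765086581995 [[ 8.000000e-03  9.810000e-01 -1.930000e-01  4.065140e+02]
 [-1.000000e+00  4.000000e-03 -2.100000e-02 -3.871710e+02]
 [-1.900000e-02  1.940000e-01  9.810000e-01  1.015717e+03]
 [ 0.000000e+00  0.000000e+00  0.000000e+00  1.000000e+00]]
{'clock': np.float64(0.1), 'qpos': array([-1.294,  0.629,  0.038,  1.518, -0.027,  0.996, -0.02 ]), 'qd': array([ 0.001, -0.002, -0.001, -0.001, -0.   , -0.   ,  0.001]), 'tau': array([ 3.0000e-03, -5.6454e+01,  1.2300e+00, -1.9398e+01,  1.1000e-02,
        5.0000e-03, -0.0000e+00]), 'eef_pos': array([218.267, 611.671, 241.454]), 'tool_rot': array([-3.14 ,  0.   ,  2.799]), 'force': array([-0.265, -0.203,  0.086]), 'torque': array([-0.03 ,  0.018,  0.021]), 'gripper_force': np.float64(0.0), 'width': np.float64(85.453)} 11.0
```

View pics/scene0.png

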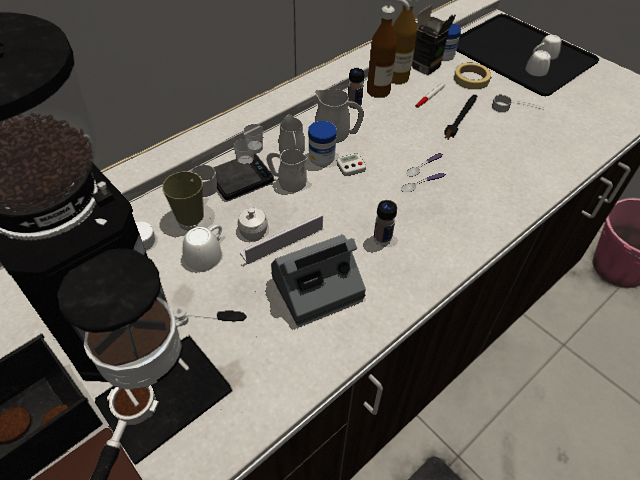

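View pics/top0.png

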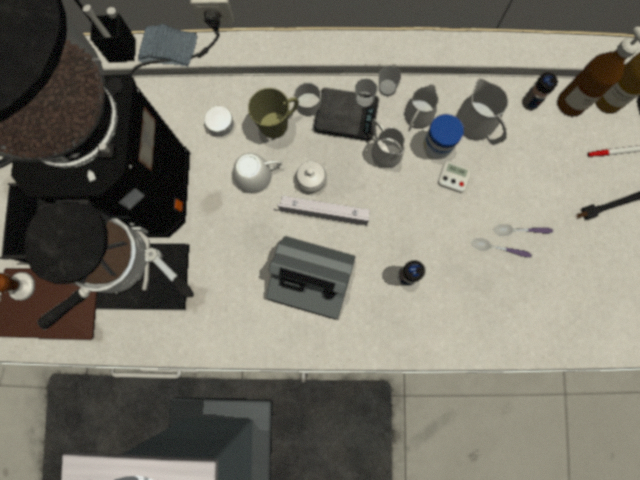

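The scene view shows the timer near (318,280) with the backstop behind it at (245–323, 218–260), the grinder to the left, and the shaker at (385,222). In the top view the timer is near (310,277), the backstop at (278–368, 198–222) and the shaker at (412,272).

```bash
python3 - <<'E'
from h import *
import pickle
a=pickle.load(open("scene0.pkl","rb")); b=pickle.load(open("top0.pkl","rb"))
save(a,"s1.png",(230,200,400,328)); save(b,"t1.png",(250,185,430,320))
E
```

```text
scale 4.6875
scale 4.444444444444445
```

View pics/s1.png

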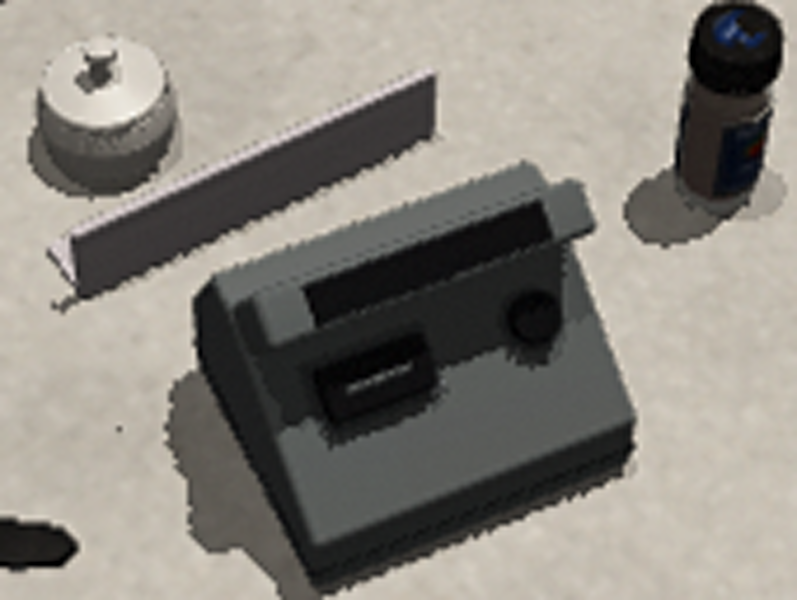

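View pics/t1.png

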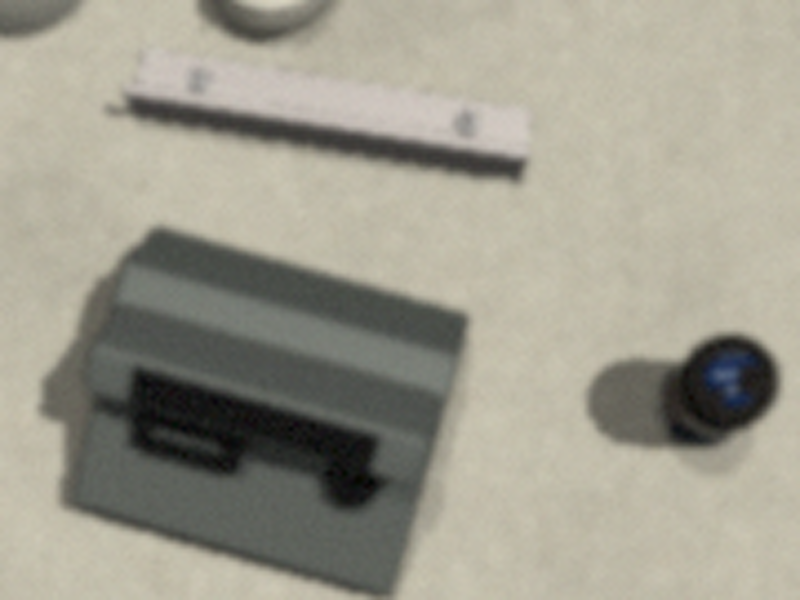

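The crops give usable landmarks. In the scene crop, the timer's front top corners are at (313,545) and (634,420), the keys at (378,370) and (534,312), and the stop's top edge runs (73,237)–(435,73). In the top crop, the corners are at (75,505) and (388,593), and the stop edge runs (133,97)–(527,158).

```bash
cat > fit.py <<'E'
from h import *
import pickle
from scipy.optimize import least_squares
A=lambda p:(230+p[0]/4.6875,200+p[1]/4.6875); B=lambda p:(250+p[0]/4.4444,185+p[1]/4.4444)
def fit(obs,x0):
    def res(q):
        c,s=np.cos(q[2]),np.sin(q[2]); r=[]
        for im,P,uv in obs:
            w=[q[0]+c*P[0]-s*P[1],q[1]+s*P[0]+c*P[1],P[2]]; r+=list(proj(im,w)-uv)
        return r
    o=least_squares(res,x0,x_scale=[10,10,.05],loss="soft_l1"); print(np.round(o.x,3),np.round(o.fun.reshape(-1,2) if o.fun.ndim else 0,1).tolist()); return o.x
E
python3 - <<'E'
from fit import *
a=pickle.load(open("scene0.pkl","rb")); b=pickle.load(open("top0.pkl","rb"))
x0=[*onz(b,310,277,40)[:2],-.2]; print(x0)
FL,FR,W,R=(-65,75,38),(-65,-75,38),(-27,28,79),(-27,-45,79)
t=fit([(a,FL,A((313,545))),(a,FR,A((634,420))),(a,W,A((376,365))),(a,R,A((534,312))),(b,FL,B((75,505))),(b,FR,B((388,593))),(b,W,B((188,440))),(b,R,B((352,483)))],x0)
L,Rr=(0,95,45),(0,-95,45)
s=fit([(a,L,A((73,237))),(a,Rr,A((435,73))),(a,(0,95,0),A((78,298))),(a,(0,-95,0),A((435,138))),(b,L,B((133,97))),(b,Rr,B((527,158)))],[x0[0]+120,x0[1],-.1])
c,si=np.cos(s[2]),np.sin(s[2])
for n,P in(("back",(65,0)),("bl",(65,75)),("br",(65,-75)),("front",(-65,0))):
    w=t[:2]+np.array([np.cos(t[2])*P[0]-np.sin(t[2])*P[1],np.sin(t[2])*P[0]+np.cos(t[2])*P[1]]);d=w-s[:2]
    print(n,w,"in stop",c*d[0]+si*d[1],-si*d[0]+c*d[1])
print("shaker",onz(b,412,272,105),"grinder lever",onz(b,190,292,60),onz(b,190,292,150), "scene lever tip",onz(a,245,316,60))
E
```

```text
[np.float64(514.707370197995), np.float64(-346.08148381818256), -0.2]
[ 5.16619e+02 -3.47831e+02 -2.71000e-01] [[-0.2, 0.2], [0.8, -1.1], [0.4, 2.4], [0.8, 0.5], [-1.2, -1.5], [1.0, -0.3], [-0.2, -0.7], [-0.4, 0.1]]
[ 6.44542e+02 -3.70319e+02 -1.63000e-01] [[-0.2, 0.2], [0.6, -0.2], [0.6, 0.4], [0.1, -0.6], [-3.1, -1.1], [0.2, 0.1]]
back [ 579.24682315 -365.2311347 ] in stop -65.25519218777168 -5.575527299678517
bl [ 599.32429145 -292.96845231] in stop -57.170506949754355 68.98745188303779
br [ 559.16935484 -437.49381709] in stop -73.339877425789 -80.13850648239483
front [ 453.991507   -330.43018963] in stop -194.49768943781325 8.437927112884829
shaker [ 517.67974665 -538.78611673  105.        ] grinder lever [ 481.08045564 -111.27881123   60.        ] [ 474.05851865 -137.25963643  150.        ] scene lever tip [ 526.19678473 -178.63104495   60.        ]
```

Request:
carry_out --moves '[{"tz":-0.1},{"tz":-0.1,"ty":-0.05},{"tz":-0.1,"ty":-0.1},{"tz":-0.1,"ty":-0.12},{"ty":-0.15},{"ty":-0.15},{"ty":-0.15},{"ty":-0.05},{}]'

```text
validation failed for argument at $.mo...
```

```bash
python3 - <<'E'
from h import *
import pickle
a=pickle.load(open("scene0.pkl","rb")); b=pickle.load(open("top0.pkl","rb"))
def tri(p,q):
    o1,r1=ray(a,*p);o2,r2=ray(b,*q);A=np.c_[r1,-r2];s=np.linalg.lstsq(A,o2-o1,rcond=None)[0];print(np.round((o1+r1*s[0]+o2+r2*s[1])/2),np.linalg.norm(o1+r1*s[0]-o2-r2*s[1]).round())
tri((108,290),(65,240))  # chamber lid centre
tri((20,55),(30,65)) # hopper lid
tri((110,475),(45,322)) # handle
tri((245,316),(190,292)) # lever
E
```

```text
[536.  12. 315.] 0.0
[697. -46. 556.] 25.0
[411. 136. 129.] 15.0
[ 470. -144.  166.] 7.0
```

Request:
carry_out --moves '[{"tx":0,"ty":0,"tz":-0.12,"twist":0,"fingers":1},{"tx":0,"ty":-0.05,"tz":-0.14,"twist":0,"fingers":1},{"tx":0,"ty":-0.1,"tz":-0.12,"twist":0,"fingers":1},{"tx":0,"ty":-0.12,"tz":-0.12,"twist":0,"fingers":1},{"tx":0,"ty":-0.13,"tz":-0.1,"twist":0,"fingers":1},{"tx":0,"ty":-0.15,"tz":0,"twist":0,"fingers":1},{"tx":0,"ty":-0.15,"tz":0,"twist":0,"fingers":1},{"tx":0,"ty":-0.07,"tz":0,"twist":0,"fingers":1},{"tx":0,"ty":0,"tz":0,"twist":0,"fingers":1}]'

```text
clock: 1.23
eef_pos: [140.4, 393.5, 422.6]
tool_rot: [3.141, -0.0, 2.799]
force: [0.9, 0.6, 0.2]
width: 85.1
gripper_force: 0.0
```

Request:
carry_out --moves '[{"tx":-0.168,"ty":-0.01,"tz":0,"twist":0.0383,"fingers":1},{"tx":-0.168,"ty":-0.01,"tz":0,"twist":0.0383,"fingers":1},{"tx":-0.168,"ty":-0.01,"tz":0,"twist":0.0383,"fingers":1},{"tx":-0.168,"ty":-0.01,"tz":0,"twist":0.0383,"fingers":1},{"tx":-0.168,"ty":-0.01,"tz":0,"twist":0.0383,"fingers":1},{"tx":-0.168,"ty":-0.01,"tz":0,"twist":0.0383,"fingers":1}]'

```text
clock: 1.98
eef_pos: [369.0, 202.2, 422.0]
tool_rot: [3.141, 0.001, 2.073]
force: [0.5, -0.4, -0.2]
width: 85.6
gripper_force: 0.0
```

Request:
carry_out --moves '[{"tx":-0.168,"ty":-0.01,"tz":0,"twist":0.0383,"fingers":1},{"tx":-0.168,"ty":-0.01,"tz":0,"twist":0.0383,"fingers":1},{"tx":-0.168,"ty":-0.01,"tz":0,"twist":0.0383,"fingers":1},{"tx":-0.168,"ty":-0.01,"tz":0,"twist":0.0383,"fingers":1},{"tx":-0.168,"ty":-0.01,"tz":0,"twist":0.0383,"fingers":1},{"tx":-0.168,"ty":-0.01,"tz":0,"twist":0.0383,"fingers":1},{"tx":-0.168,"ty":-0.01,"tz":0,"twist":0.0383,"fingers":1},{"tx":-0.168,"ty":-0.01,"tz":0,"twist":0.0383,"fingers":1},{"tx":-0.168,"ty":-0.01,"tz":0,"twist":0.0383,"fingers":1},{"tx":-0.168,"ty":-0.01,"tz":0,"twist":0.0383,"fingers":1},{"tx":0,"ty":0,"tz":0,"twist":0,"fingers":1}]'

```text
clock: 3.35
eef_pos: [320.0, -273.8, 422.7]
tool_rot: [3.14, 0.002, 0.865]
force: [1.5, 0.4, -0.2]
width: 85.0
gripper_force: 0.0
```

Request:
carry_out --moves '[{"tx":0,"ty":0,"tz":0,"twist":0.0545,"fingers":1},{"tx":0,"ty":0,"tz":0,"twist":0.0545,"fingers":1},{"tx":0,"ty":0,"tz":0,"twist":0.0545,"fingers":1},{"tx":0,"ty":0,"tz":0,"twist":0.0545,"fingers":1},{"tx":0,"ty":0,"tz":0,"twist":0.0545,"fingers":1},{"tx":0,"ty":0,"tz":0,"twist":0.0545,"fingers":1},{"tx":0,"ty":0,"tz":0,"twist":0,"fingers":1}]'

```text
clock: 4.22
eef_pos: [323.3, -269.7, 422.2]
tool_rot: [3.14, 0.001, -0.15]
force: [-0.9, 0.6, -0.1]
width: 85.2
gripper_force: 0.0
```

Request:
carry_out --moves '[{"tx":0.08,"ty":0.05,"tz":0.08,"twist":0.004,"fingers":1},{"tx":0.08,"ty":0.05,"tz":0.14,"twist":0,"fingers":1},{"tx":0.08,"ty":0.05,"tz":0.14,"twist":0,"fingers":1},{"tx":0,"ty":0,"tz":0.16,"twist":0,"fingers":1},{"tx":0,"ty":0,"tz":0.16,"twist":0,"fingers":1},{"tx":0,"ty":0,"tz":0.16,"twist":0,"fingers":1},{"tx":0,"ty":0,"tz":0.16,"twist":0,"fingers":1},{"tx":0,"ty":0,"tz":0.16,"twist":0,"fingers":1},{"tx":0,"ty":0,"tz":0,"twist":0,"fingers":1}]'

```text
clock: 5.35
eef_pos: [384.8, -324.3, 71.5]
tool_rot: [-3.137, 0.005, -0.163]
force: [-0.5, -0.1, 0.2]
width: 85.3
gripper_force: 0.0
```

```bash
python3 - <<'E'
from h import *
a=eyes.get_image("scene"); save(a,"s2.png",(200,190,440,370)); print(proj(a,ctrl.read_state()["eef_pos"]))
E
```

```text
scale 3.3333333333333335
[356.23026185 316.79231661]
```

View pics/s2.png

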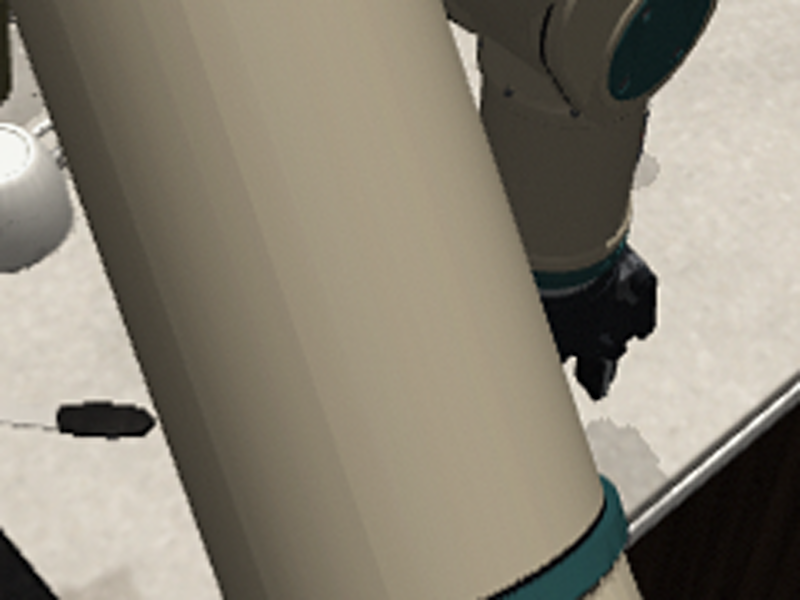

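Request:
carry_out --moves '[{"tx":0,"ty":0,"tz":0.1,"twist":0,"fingers":1},{"tx":0,"ty":0,"tz":0.048,"twist":0,"fingers":1},{"tx":0.08,"ty":0,"tz":0,"twist":0,"fingers":1},{"tx":0.06,"ty":0,"tz":0,"twist":0,"fingers":1},{"tx":0,"ty":0,"tz":0,"twist":0,"fingers":1}]'

```text
clock: 6.02
eef_pos: [429.4, -333.7, 31.0]
tool_rot: [3.14, -0.003, -0.163]
force: [-0.3, 0.1, -0.1]
width: 85.6
gripper_force: 0.0
```

```bash
python3 - <<'E'
from h import *
a=eyes.get_image("top"); save(a,"t2.png",(250,185,430,320)); s=ctrl.read_state(); print(proj(a,s["eef_pos"]),s["eef_pos"],s["force"],ctrl.tips_ahead)
E
```

```text
scale 4.444444444444445
[303.32252691 321.05660184] [ 427.87946872 -333.44957664   30.83652038] [-0.17832779  0.20822269  0.22271753] 11.0
```

View pics/t2.png

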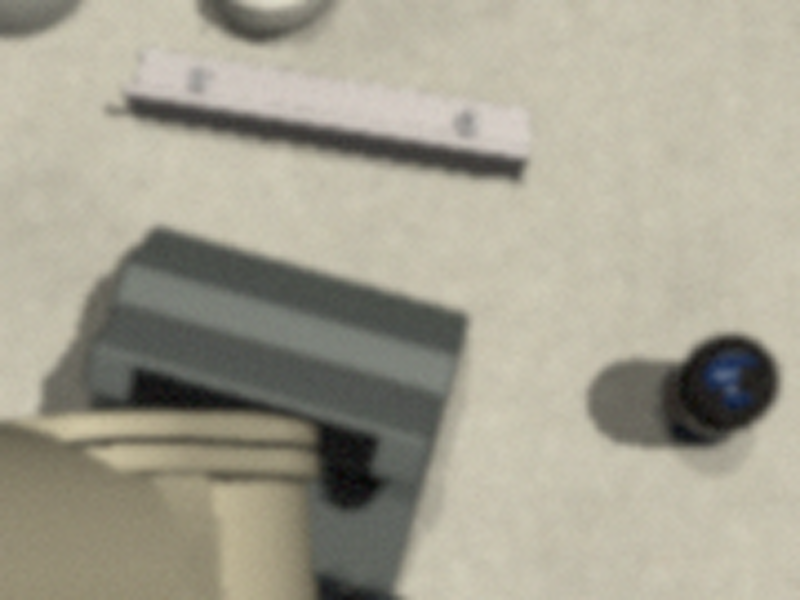

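The timer hasn't moved: its rear edge still runs (155,230)–(467,318) in the crop, and the gripper is just in front of it. Next I push it slowly.

Request:
carry_out --moves '[{"tx":0.01,"ty":0,"tz":0.016,"twist":0,"fingers":1},{"tx":0.015,"ty":0,"tz":0,"twist":0,"fingers":1},{"tx":0.015,"ty":0,"tz":0,"twist":0,"fingers":1},{"tx":0.015,"ty":0,"tz":0,"twist":0,"fingers":1},{"tx":0.015,"ty":0,"tz":0,"twist":0,"fingers":1},{"tx":0.015,"ty":0,"tz":0,"twist":0,"fingers":1},{"tx":0.015,"ty":0,"tz":0,"twist":0,"fingers":1},{"tx":0.015,"ty":0,"tz":0,"twist":0,"fingers":1}]'

```text
clock: 7.08
eef_pos: [461.6, -338.9, 25.1]
tool_rot: [-3.142, 0.0, -0.166]
force: [-1.8, -0.6, -0.0]
width: 85.5
gripper_force: 0.6
```

```bash
python3 - <<'E'
from h import *
a=eyes.get_image("top"); save(a,"t3.png",(250,185,430,320)); s=ctrl.read_state(); print(s["eef_pos"],s["force"])
E
```

```text
scale 4.444444444444445
[ 462.38593554 -338.96963702   25.04066947] [-0.47271247 -0.90042349  0.71133294]
```

View pics/t3.png

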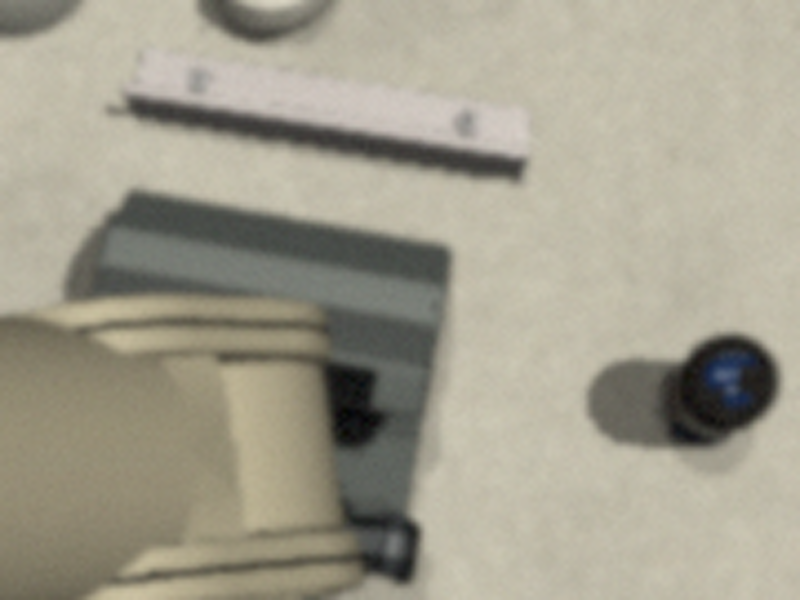

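The timer has turned to match the stop. Its rear edge runs (133,190)–(449,247), nearly parallel to the stop edge, so I keep pushing.

Request:
carry_out --moves '[{"tx":0.015,"ty":0,"tz":0,"twist":-0.001,"fingers":1},{"tx":0.015,"ty":0,"tz":0,"twist":0,"fingers":1},{"tx":0.015,"ty":0,"tz":0,"twist":0,"fingers":1},{"tx":0.015,"ty":0,"tz":0,"twist":0,"fingers":1},{"tx":0.015,"ty":0,"tz":0,"twist":0,"fingers":1},{"tx":0.015,"ty":0,"tz":0,"twist":0,"fingers":1},{"tx":0.015,"ty":0,"tz":0,"twist":0,"fingers":1},{"tx":0.015,"ty":0,"tz":0,"twist":0,"fingers":1}]'

```text
clock: 8.12
eef_pos: [497.1, -344.8, 25.1]
tool_rot: [-3.142, 0.0, -0.163]
force: [-1.8, 0.6, 0.3]
width: 85.5
gripper_force: 0.9
```

Request:
carry_out --moves '[{"tx":0.007,"ty":0,"tz":0,"twist":0,"fingers":1},{"tx":0.007,"ty":0,"tz":0,"twist":0,"fingers":1},{"tx":0.007,"ty":0,"tz":0,"twist":0,"fingers":1},{"tx":0.005,"ty":0,"tz":0,"twist":0,"fingers":1}]'

```text
clock: 8.62
eef_pos: [504.6, -346.1, 25.1]
tool_rot: [-3.142, 0.0, -0.163]
force: [-1.4, 0.1, 1.9]
width: 85.4
gripper_force: 1.0
```

Request:
carry_out --moves '[{"tx":0.006,"ty":0,"tz":0,"twist":0,"fingers":1},{"tx":0.005,"ty":0,"tz":0,"twist":0,"fingers":1}]'

```text
clock: 8.88
eef_pos: [506.6, -346.4, 25.0]
tool_rot: [-3.141, 0.002, -0.163]
force: [-5.9, 2.0, 3.6]
width: 85.5
gripper_force: 3.3
```

Request:
carry_out --moves '[{"tx":0.006,"ty":0,"tz":0,"twist":0,"fingers":1},{"tx":0.004,"ty":0,"tz":0,"twist":0,"fingers":1},{"tx":0,"ty":0,"tz":0,"twist":0,"fingers":1}]'

```text
clock: 9.25
eef_pos: [506.7, -346.5, 24.8]
tool_rot: [-3.14, 0.007, -0.164]
force: [-10.0, 2.3, 5.8]
width: 85.2
gripper_force: 5.2
```

```bash
python3 - <<'E'
from h import *
import pickle
for n in ("top",):
    a=eyes.get_image(n); pickle.dump(a,open(n+"4.pkl","wb")); save(a,n+"4.png",(250,175,410,295))
s=ctrl.read_state(); print(s["eef_pos"],s["force"],s["torque"])
E
```

```text
scale 5.0
[ 506.68020583 -346.49581598   24.83265104] [-9.74641096  1.70955363  5.09021245] [0.58324337 2.06789851 0.28342429]
```

View pics/top4.png

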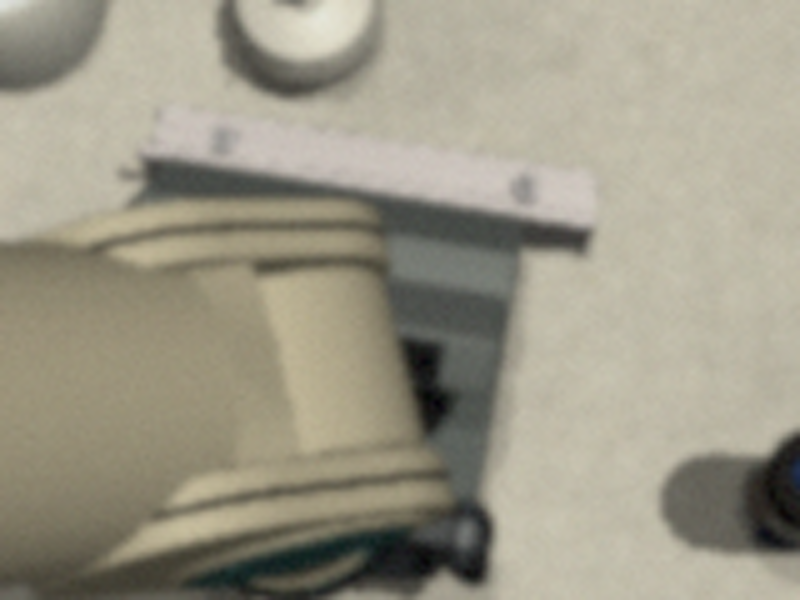

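The timer is flush against the stop, whose front edge runs (145,160)–(593,240) with the timer's rear directly under it, and the wrist reads about 10 N. I'll back off to get a clear view.

Request:
carry_out --moves '[{"tx":-0.03,"ty":0,"tz":0,"twist":0,"fingers":1},{"tx":-0.12,"ty":0,"tz":0,"twist":0,"fingers":1},{"tx":-0.14,"ty":0,"tz":-0.06,"twist":0,"fingers":1},{"tx":-0.1,"ty":0,"tz":-0.15,"twist":0,"fingers":0},{"tx":-0.05,"ty":-0.05,"tz":-0.16,"twist":0,"fingers":0},{"tx":-0.05,"ty":-0.05,"tz":-0.16,"twist":0,"fingers":0},{"tx":-0.05,"ty":-0.05,"tz":-0.16,"twist":0,"fingers":0},{"tx":-0.05,"ty":-0.05,"tz":-0.16,"twist":0,"fingers":0},{"tx":0,"ty":0,"tz":-0.16,"twist":0,"fingers":0},{"tx":0,"ty":0,"tz":0,"twist":0,"fingers":0}]'

```text
clock: 10.55
eef_pos: [348.0, -260.6, 331.3]
tool_rot: [3.14, -0.009, -0.162]
force: [-0.1, -0.3, -0.4]
width: 0.2
gripper_force: 0.0
```

```bash
python3 - <<'E'
from h import *
import pickle
n="top"
a=eyes.get_image(n); pickle.dump(a,open(n+"5.pkl","wb")); save(a,n+"5.png",(250,175,410,295))
s=ctrl.read_state(); print(s["eef_pos"],s["force"],s["width"],ctrl.tips_ahead)
E
```

```text
scale 5.0
[ 347.26127013 -259.4192311   329.46241347] [ 0.12569276  0.73359681 -0.352974  ] -0.010473486897737768 11.0
```

View pics/top5.png

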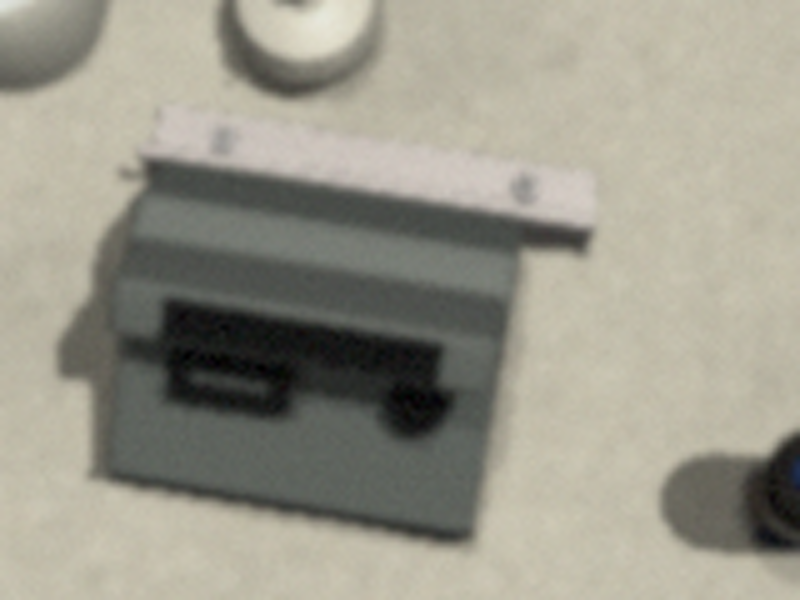

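The view is clear now. The front top corners are at (108,475) and (472,532), the wide key at (230,381), the round key at (417,403), and the stop edge runs (145,157)–(592,232).

```bash
python3 - <<'E'
from fit import *
b=pickle.load(open("top5.pkl","rb")); C=lambda p:(250+p[0]/5,175+p[1]/5)
FL,FR,W,R=(-65,75,38),(-65,-75,38),(-27,28,79),(-27,-45,79)
t=fit([(b,FL,C((108,474))),(b,FR,C((472,532))),(b,W,C((230,380))),(b,R,C((417,402)))],[570,-355,-.16])
s=fit([(b,(0,95,45),C((145,157))),(b,(0,-95,45),C((592,232)))],[644,-370,-.16])
# from push: fingers' front 11 mm ahead of TCP at contact (506.7,-346.5)
for yaw in (t[2],s[2]):
    c,si=np.cos(yaw),np.sin(yaw); R2=np.array([[c,-si],[si,c]])
    print("front wall x along yaw: push",R2.T@np.array([506.7,-346.5])+[11,0],"cam",R2.T@t[:2]-[65,0],"stop-130",R2.T@s[:2]-[130,0])
E
```

```text
[ 5.83141e+02 -3.51466e+02 -1.45000e-01] [[-0.4, -0.4], [0.8, -0.7], [-0.1, 0.1], [-0.2, 1.3]]
[ 6.43101e+02 -3.72120e+02 -1.66000e-01] [[-1.3, -0.2], [1.3, 0.1]]
front wall x along yaw: push [ 562.56279302 -269.41719573] cam [ 562.91654476 -263.25417662] stop-130 [ 560.23672594 -275.00074042]
front wall x along yaw: push [ 568.02384176 -257.93716233] cam [ 568.23358995 -250.19426302] stop-130 [ 565.78366479 -260.64772562]
```

Request:
carry_out --moves '[{"tx":0.1,"ty":0.02,"tz":0,"twist":0,"fingers":0},{"tx":0.14,"ty":0.02,"tz":0.04,"twist":0,"fingers":0},{"tx":0.14,"ty":0.02,"tz":0.08,"twist":0,"fingers":0},{"tx":0.14,"ty":0.024,"tz":0.08,"twist":0,"fingers":0},{"tx":0.11,"ty":0,"tz":0.1,"twist":0,"fingers":0},{"tx":0.04,"ty":0,"tz":0.1,"twist":0,"fingers":0},{"tx":0,"ty":0,"tz":0.1,"twist":0,"fingers":0},{"tx":0,"ty":0,"tz":0.06,"twist":0,"fingers":0},{"tx":0,"ty":0,"tz":0,"twist":0,"fingers":0},{"tx":0,"ty":0,"tz":0,"twist":0,"fingers":0}]'

```text
clock: 11.85
eef_pos: [540.3, -317.3, 161.0]
tool_rot: [3.141, -0.001, -0.164]
force: [-0.0, -0.8, 1.4]
width: -0.2
gripper_force: 0.0
```

Request:
carry_out --moves '[{"tx":0.014,"ty":0,"tz":0.03,"twist":0.001,"fingers":0},{"tx":0,"ty":0,"tz":0.06,"twist":0,"fingers":0},{"tx":0,"ty":0,"tz":0.06,"twist":0,"fingers":0},{"tx":0,"ty":0,"tz":0.05,"twist":0,"fingers":0},{"tx":0,"ty":0,"tz":0.01,"twist":0,"fingers":0},{"tx":0,"ty":0,"tz":0,"twist":0,"fingers":0}]'

```text
clock: 12.6
eef_pos: [544.0, -317.6, 96.9]
tool_rot: [3.141, 0.0, -0.166]
force: [-0.6, 0.1, 0.8]
width: 0.0
gripper_force: 0.0
```

Request:
carry_out --moves '[{"tx":0,"ty":0,"tz":0.012,"twist":0,"fingers":0},{"tx":0,"ty":0,"tz":0.01,"twist":0,"fingers":0},{"tx":0,"ty":0,"tz":0.008,"twist":0,"fingers":0},{"tx":0,"ty":0,"tz":0,"twist":0,"fingers":0}]'

```text
clock: 13.1
eef_pos: [544.1, -317.2, 87.9]
tool_rot: [-3.141, 0.0, -0.166]
force: [-0.0, 0.1, 0.3]
width: 0.1
gripper_force: 0.0
```

Now I press along the key's normal: tx to tz in the ratio 0.574 to 0.819.

Request:
carry_out --moves '[{"tx":0.001,"ty":0,"tz":0.004,"twist":0,"fingers":0},{"tx":0.003,"ty":0,"tz":0.005,"twist":0,"fingers":0},{"tx":0.003,"ty":0,"tz":0.005,"twist":0,"fingers":0}]'

```text
clock: 13.48
eef_pos: [546.3, -317.8, 84.0]
tool_rot: [3.142, -0.0, -0.166]
force: [-0.5, 0.6, 2.4]
width: -0.1
gripper_force: 1.3
```

Request:
carry_out --moves '[{"tx":0.003,"ty":0,"tz":0.005,"twist":0,"fingers":0},{"tx":0.003,"ty":0,"tz":0.005,"twist":0,"fingers":0},{"tx":0.003,"ty":0,"tz":0.005,"twist":0,"fingers":0}]'

```text
clock: 13.85
eef_pos: [549.2, -318.3, 79.7]
tool_rot: [3.142, -0.001, -0.166]
force: [-0.0, 1.1, 6.5]
width: -0.2
gripper_force: 2.8
```

Request:
carry_out --moves '[{"tx":0.002,"ty":0,"tz":0.006,"twist":0,"fingers":0},{"tx":0.003,"ty":0,"tz":0.006,"twist":0,"fingers":0},{"tx":0,"ty":0,"tz":0,"twist":0,"fingers":0}]'

```text
clock: 14.22
eef_pos: [549.7, -318.5, 78.8]
tool_rot: [-3.14, -0.0, -0.167]
force: [-7.0, 6.0, 23.9]
width: -0.0
gripper_force: 12.3
```

Request:
carry_out --moves '[{"tx":0.004,"ty":0,"tz":-0.001,"twist":0,"fingers":0},{"tx":0.003,"ty":0,"tz":-0.001,"twist":0,"fingers":0},{"tx":0,"ty":0,"tz":0,"twist":0,"fingers":0}]'

```text
clock: 14.6
eef_pos: [549.9, -318.5, 78.9]
tool_rot: [-3.139, 0.003, -0.167]
force: [-10.6, 5.8, 24.4]
width: -0.1
gripper_force: 13.0
```

Request:
carry_out --moves '[{"tx":0,"ty":0,"tz":0,"twist":0,"fingers":0},{"tx":0,"ty":0,"tz":0,"twist":0,"fingers":0},{"tx":0,"ty":0,"tz":0,"twist":0,"fingers":0}]'

```text
clock: 14.98
eef_pos: [549.8, -318.5, 78.9]
tool_rot: [-3.139, 0.003, -0.167]
force: [-10.1, 5.8, 24.3]
width: 0.1
gripper_force: 13.0
```

Request:
carry_out --moves '[{"tx":-0.005,"ty":0,"tz":-0.008,"twist":0,"fingers":0},{"tx":-0.007,"ty":0,"tz":-0.01,"twist":0,"fingers":0},{"tx":-0.01,"ty":0,"tz":-0.014,"twist":0,"fingers":0},{"tx":-0.014,"ty":0,"tz":-0.02,"twist":0,"fingers":0},{"tx":-0.03,"ty":0,"tz":-0.06,"twist":0,"fingers":0},{"tx":-0.06,"ty":0,"tz":-0.12,"twist":0,"fingers":0},{"tx":-0.12,"ty":0,"tz":-0.15,"twist":0,"fingers":0},{"tx":-0.15,"ty":-0.04,"tz":-0.12,"twist":0,"fingers":0},{"tx":-0.15,"ty":-0.04,"tz":-0.1,"twist":0,"fingers":0},{"tx":-0.13,"ty":-0.02,"tz":-0.1,"twist":0,"fingers":0},{"tx":0,"ty":0,"tz":0,"twist":0,"fingers":0},{"tx":0,"ty":0,"tz":0,"twist":0,"fingers":0}]'

```text
clock: 16.48
eef_pos: [358.2, -255.5, 287.4]
tool_rot: [-3.141, -0.002, -0.166]
force: [0.8, 0.0, -0.1]
width: -0.1
gripper_force: 0.0
```

```bash
python3 - <<'E'
from h import *
import pickle
n="top"
a=eyes.get_image(n); pickle.dump(a,open(n+"6.pkl","wb")); save(a,n+"6.png",(250,175,410,295))
s=ctrl.read_state(); print(s["eef_pos"],s["force"],s["clock"])
E
```

```text
scale 5.0
[ 358.28313788 -255.52391868  286.93325789] [ 0.13822343  0.20649925 -0.15559388] 16.525
```

View pics/top6.png

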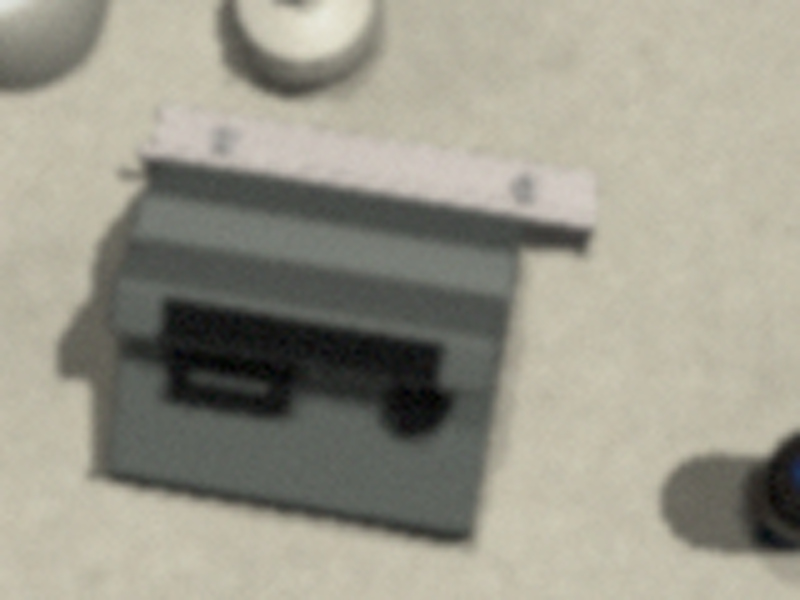

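The timer hasn't shifted: its front corners are still at (108,475) and (472,532), flush with the stop. The key is up at (230,381), and the arm is clear.

```bash
python3 -c "
from cell import job
print(job.finish_job())"
```

```text
the job is handed in; nothing more can be done
None
```

I slid the timer flush against the backstop, held the wide key against its hard end for about 0.75 s with the timer braced there, released it and handed the job in; no verdict came back. Key depth and bracing are inferred from the wrist force (about 24 N down, 10 N toward the stop), and the last picture shows the timer unmoved, the key up and the arm clear.

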